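# Move the glass dropper over to the fresh bottle of vanilla extract

## Task

The clear little bottle of vanilla extract is used up and its glass dropper has to go over to the fresh amber bottle. Take the cork stopper out of the amber bottle and put it in the purple bowl; then draw the dropper out of the clear bottle and push it, pipette first, down into the neck of the amber bottle until its metal collar sits fully home on the rim. It is glass, so press gently; leave both bottles standing upright about where they are, and do not disturb the drinking glass, the jar or the lemon.

Things in the scene. Friction and masses are not known exactly. Their poses are not given: they have to be found in the camera images.
- amber_bottle: Fresh bottle: amber glass, 44 mm in diameter, loose, about 0.26 kg, closed by the cork at the start. Origin: centre of its underside; z points up out of the neck. Body up to 66 mm, sloping shoulder to 83 mm, then a neck 19 mm across (lip 22 mm) up to the rim at 104 mm.
- amber_bottle_rim (a point): Centre of the amber bottle's mouth at its rim, 104 mm above the underside. Bore 13 mm at the rim, 11.2 mm 3 mm down, 9.1 mm 23 mm down; wide below 23 mm. The dropper's bung binds about 5 mm before the collar meets the rim: from there it must be pushed, with a force that rises to 8 to 15 N; friction then holds it. A push of 20 to 25 N surely seats it and does no harm.
- clear_bottle: Used-up bottle: clear glass, the same outside shape and size as the amber one (44 mm across, rim at 104 mm), loose, about 0.16 kg; the dropper hangs in it at the start, its collar resting on the rim. Origin: centre of its underside, z up. Its neck is 12 mm wide inside, so the dropper lifts straight out without resistance.
- dropper: Glass dropper, 130 mm long, 30 g. Origin: centre of the underside of its metal collar; z points up to the bulb. Above: aluminium collar 24 mm across, z 0 to 12 mm, then black rubber bulb 16 mm across up to z = 46 mm, firm enough to be held by. Below: black rubber bung 10.6 mm across, z 0 to -15.5 mm, and glass pipette 6.8 mm thick with a slim round tip at z = -84 mm.
- dropper_bulb (a point): Point on the dropper's axis in the middle of the bulb, 30 mm above the underside of the collar: a good place to hold it (16 mm wide). The bulb spans from 18 mm below this point to 16 mm above it.
- dropper_tip (a point): Lower end of the pipette, on the axis, 84 mm below the underside of the collar.
- cork: Cork stopper of the amber bottle, 15 g. Origin: centre of the underside of its wooden head, z up (away from the cork shank) while it stands in the bottle. Head: turned wood, 25 mm across, 16 mm high. Shank: cork, 8.4 mm thick, 10 mm long, below the head. It sits loosely in the neck with its head on the rim and lifts straight out.
- cork_head (a point): Centre of the cork's wooden head, 8 mm above the head's underside: hold it here (25 mm wide).
- bowl: Purple plastic bowl, 137 mm across the rim, 57 mm high, loose, 90 g. Origin: centre of its underside, z up. Flat floor about 65 mm across, 2 mm above the underside; walls slope outwards.
- tea_glass: Small clear waisted drinking glass, 63 mm across, 87 mm high, loose, a bystander. Origin: centre of its underside.
- jar: Glass jar with a black lid, 63 mm across, 94 mm high, loose, a bystander. Origin: centre of its underside. It stands below the front of a wall cupboard (underside 0.46 m above the worktop, doors about 0.56 m ahead of the robot's base in the middle, 0.50 m at the left): swing the arm round on the near side of it.
- lemon: Lemon, 71 x 53 x 51 mm, loose, a bystander. Origin: centre of its underside.

How it is judged:
By the outcome, as a careful person would: the job done as asked, in the order asked, and still so for the second after the job is handed in, with the robot touching nothing.
It also fails if it takes over 64 s, if anything falls off the work surface, if the arm or the gripper's body presses on something with over 40 N, if the wrist force passes 120 N, or if a joint passes its speed limit or range.

## Robot

A 7-joint arm with a two-finger parallel gripper is mounted at the origin on a cart in front of the work surface, level with it; the furniture and walls round the work are solid. World frame = base frame: x ahead of the robot, y to its left, z up, the work surface at z = 0. Lengths are in m, angles in rad, forces in N, time in s.
With the tool pointing down it reaches from about 0.4 to 0.85 m from the base axis. Payload 6.9 kg.
Tool frame: the origin (TCP) lies on the centre line of the jaws, within the pads' length; the fingertips stand 17 mm ahead of it and the grasp point (between the pads) lies 2 mm behind it; z points along the fingers, y is the line along which they close (so a half turn about z gives the same grasp; the last joint's range is limited). The gripper opens to 85 mm and grips with 20 to 120 N. Pads are 22 mm wide; open, the fingers measure 114 mm over their backs; the gripper's body (76 mm by 85 mm) begins 54 mm behind the grasp point. The pads swing forward as they close: fully open they stand 13 mm farther back than shut.
Start: joints at [1.387, 0.507, -0.238, 1.5, 0.126, 1.149, -0.155], TCP at [0.178, -0.599, 0.248] pointing down, gripper open.
Joint ranges: [-3.08, 3.08], [-0.24, 2.05], [-1.43, 1.35], [0, 2.5], [-1.52, 4.66], [0.17, 1.96], [-2.89, 2.89]. Speed limits (rad/s): [2.39, 2.39, 3.14, 3.14, 3.14, 3.14, 3.14].

## Interface

Orientations are given as a 3x3 rotation matrix whose columns are the frame's x, y, z axes.
In Python, from station import bot gives the robot as it stands.
- The arm moves only by the tool nudge_tcp, called after "Call:" as a command line: name --argument value ..., lists and objects as JSON in quotes. Schema: {"type":"object","properties":{"increments":{"type":"array","items":{"type":"array","items":{"type":"array","items":{"type":"number"},"minItems":6,"maxItems":6},"minItems":1,"maxItems":8},"minItems":1,"maxItems":1},"finger_gap":{"type":"number"},"grip_force":{"type":"number"},"only":{"type":"string"},"quiet":{"type":"boolean"},"lines":{"type":"string"}},"required":["increments"],"additionalProperties":false}. increments is a list that holds a single list of rows (three levels of brackets), with 1 to 8 rows, each of 6 numbers: dx, dy, dz in shares of the most that a row can go, 1 being 62.5 mm, then a rotation vector rx, ry, rz in rad; each row shifts and turns the commanded pose from where the row before left it, along the tool's axes as they then stand; what a row does not reach is not made up. A row lasts 1/8 s, in which the tool goes at most 0.0625 m and 0.188 rad, less where a joint would pass 70% of its speed; a pose out of reach is approached as far as the arm can. finger_gap is the finger opening in m, set as the call begins (left out keeps the last). The fingers move at their own pace and stop on an object; grip_force is the grip in N (left out, the last holds). Time passes only in rows, so rows that do not move let the fingers close. The tool returns the time, the measured TCP pose, the force, the opening and the grip force at its end. only (a regular expression) keeps the lines of the reply that match it, lines (a string "A,B") keeps lines A to B, and quiet returns only ok. Input that does not fit is refused with a message, and nothing moves.
- bot.get_state(): the state, without advancing time (a new reading comes with each control period).
- bot.snapshot(name): name is "scene" or "top"; returns a dict with "frame" (420x560x3 uint8, blue, green, red), "K" (3x3 intrinsics, pixels), "position" and "attitude" of the camera in the world. Camera axes: x right, y up, looking along -z (the intrinsics and any distortion apply to the point x, -y, -z); pixel columns grow to the right and rows downward; lengths in m; the calibration is good to about 2 mm. A picture is of the moment at which its call begins. There is no depth.
- bot.job_done(): hands the job in; it is judged then, once.
The state is a dict: "time_s": time; "q": joint angles; "qvel": joint speeds; "effort": joint torques, N m; "position": TCP position; "orientation": TCP orientation; "ft_force": force on the tool from outside, world axes, zero at the start; "moment": the same for the moment, N m; "width": finger opening in m; "gripper_force": force on a finger pad.
Only numpy, scipy, OpenCV 4.12 (cv2) and the standard library are available. Lean on these libraries where they do the work, as an engineer would, in place of code of your own. Each camera call takes 0.05 s, during which the arm holds its last target. There are 200 camera calls.

## Working session

There is one attempt and no reset: what is moved stays moved. The work goes in short steps, Python scripts to look and compute and a tool call to move; the robot and the scene stay as the last step left them, time stands still between calls to the robot, and variables do not carry over. Pictures are saved under pics/ and viewed, at most 10 in all, crops included, and the job is handed in when it is done.

```bash
ls; mkdir -p pics; python3 - <<'E'
from station import bot
import cv2,numpy as np
s=bot.get_state();print({k:np.round(v,3).tolist() for k,v in s.items()})
for n in("scene","top"):
    d=bot.snapshot(n);cv2.imwrite(f"pics/{n}0.png",d["frame"]);np.savez(f"{n}0.npz",**d)
    print(n,d["K"],d["position"],d["attitude"],[k for k in d])
E
```

```text
pics
station.py
{'time_s': 0.0, 'q': [1.387, 0.508, -0.237, 1.501, 0.126, 1.149, -0.155], 'qvel': [-0.001, -0.001, 0.001, 0.0, 0.001, 0.001, -0.001], 'effort': [-0.0, -62.06, -2.187, -24.965, 0.013, 0.012, -0.0], 'position': [0.178, -0.599, 0.247], 'orientation': [[0.959, 0.285, -0.001], [0.285, -0.959, 0.002], [-0.0, -0.002, -1.0]], 'ft_force': [-0.84, 0.035, 0.012], 'moment': [-0.031, 0.014, -0.005], 'gripper_force': 0.0, 'width': 0.085}
scene [[517.45356605   0.         275.77281367]
 [  0.         517.45356605 206.49177974]
 [  0.           0.           1.        ]] [-0.02469317  0.65053944  0.53543336] [[-0.77755498  0.27249877 -0.56670334]
 [-0.62849758 -0.36541603  0.68663085]
 [-0.01997642  0.89006491  0.45539587]] ['frame', 'K', 'position', 'attitude']
top [[397.53717497   0.         278.29812902]
 [  0.         397.53717497 210.71211464]
 [  0.           0.           1.        ]] [0.39188274 0.01810217 1.01249535] [[ 1.98280079e-02  9.90219824e-01 -1.38099780e-01]
 [-9.99803352e-01  1.96832084e-02 -2.41423646e-03]
 [ 3.27621953e-04  1.38120493e-01  9.90415379e-01]] ['frame', 'K', 'position', 'attitude']
```
View pics/scene0.png

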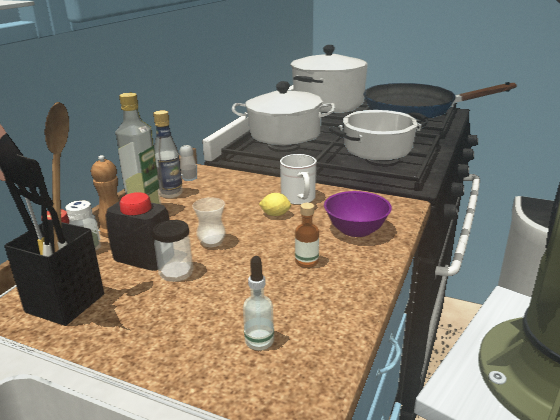

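View pics/top0.png

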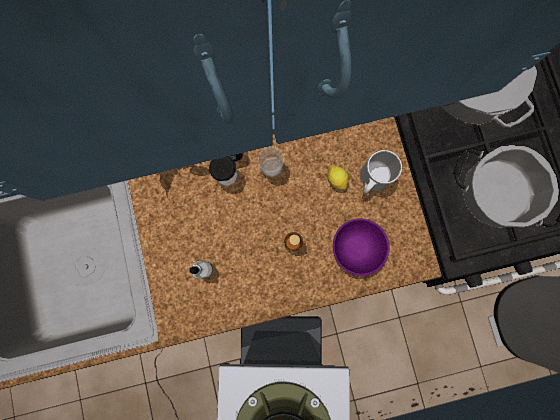

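The scene view shows the clear bottle's bulb near (257,270), the cork near (307,212) and the bowl near (357,212). In the top view they are at about (196,270), (293,241) and (361,247). I'll measure them with masks next.

```bash
cat > h.py <<'E'
import numpy as np,cv2
def ray(d,u,v):
    K=d["K"];c=np.array([(u-K[0,2])/K[0,0],-(v-K[1,2])/K[1,1],-1.]);r=d["attitude"]@c
    return np.array(d["position"]),r/np.linalg.norm(r)
def onplane(d,u,v,z):
    p,r=ray(d,u,v);return p+r*(z-p[2])/r[2]
def tri(d1,a,d2,b):
    p,r=ray(d1,*a);q,s=ray(d2,*b)
    t=np.linalg.lstsq(np.c_[r,-s],q-p,rcond=None)[0]
    A=p+r*t[0];B=q+s*t[1];return (A+B)/2,np.linalg.norm(A-B)
def proj(d,X):
    c=np.array(d["attitude"]).T@(np.array(X)-d["position"]);K=d["K"]
    return np.array([K[0,2]+K[0,0]*c[0]/-c[2],K[1,2]-K[1,1]*c[1]/-c[2]])
def blob(d,lo,hi,box):
    """largest HSV blob in box (u0,v0,u1,v1): centroid, area, bbox"""
    u0,v0,u1,v1=box;m=cv2.inRange(cv2.cvtColor(d["frame"][v0:v1,u0:u1],cv2.COLOR_BGR2HSV),lo,hi)
    n,_,s,c=cv2.connectedComponentsWithStats(m);k=1+np.argmax(s[1:,4])
    return c[k]+[u0,v0],s[k,4],s[k,:4]+[u0,v0,0,0]
E
python3 - <<'E'
from h import *
s=dict(np.load("scene0.npz"));t=dict(np.load("top0.npz"))
b1=blob(s,(135,80,40),(165,255,255),(300,170,420,260));b2=blob(t,(135,80,40),(165,255,255),(310,200,410,290))
print(b1,b2);
x,y,w,h=b2[2];print("bowl rim",onplane(t,x+w/2,y+h/2,.057))
for p in((s,230,250,290,355,0),(t,175,250,225,290,0)):pass
def crop(d,u0,v0,w,h):return cv2.resize(d["frame"][v0:v0+h,u0:u0+w],(400,300),interpolation=cv2.INTER_NEAREST)
cv2.imwrite("pics/c.png",np.vstack([np.hstack([crop(s,210,250,120,90),crop(s,260,195,100,75)]),np.hstack([crop(t,170,245,60,45),crop(t,264,220,60,45)])]))
E
```

```text
(array([357.10463576, 211.71214128]), np.int32(2265), array([324, 191,  67,  46])) (array([360.56963021, 246.70338316]), np.int32(2542), array([333, 219,  56,  57]))
bowl rim [ 0.44007075 -0.17945127  0.057     ]
```

View pics/c.png

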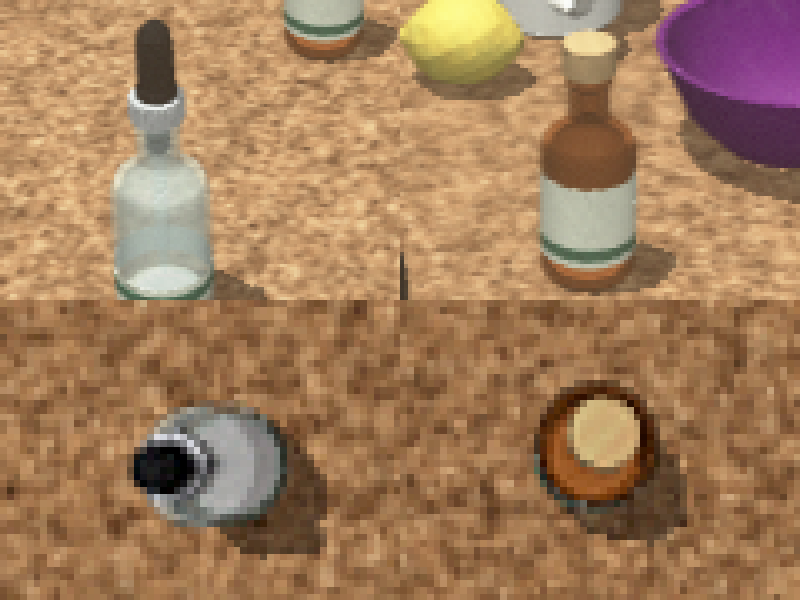

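```bash
python3 - <<'E'
from h import *
s=dict(np.load("scene0.npz"));t=dict(np.load("top0.npz"))
np.set_printoptions(precision=4,suppress=True)
a,b=(306.8,204.8),(294.2,239.3)
print("cork top",tri(s,a,t,b),onplane(s,*a,.120),onplane(t,*b,.120))
# bottle bodies
# bulb: dark mask
d1=blob(s,(0,0,0),(180,150,75),(240,250,275,290));d2=blob(t,(0,0,0),(180,255,45),(180,255,215,285))
print(d1,d2)
print("bulb",tri(s,d1[0],t,d2[0]),onplane(s,*d1[0],.134))
print("bulbmid top",onplane(t,*d2[0],.14))
# collar centre scene
print("collar",onplane(s,256.4,282,.110))
# body bottom in top: clear circle right side; amber circle
print("amber body top shoulder",onplane(t,264+197/6.667-.5,220+143/6.667-.5,.066))
print("clear body",onplane(t,170+218/6.667-.5,245+165/6.667-.5,.066))
E
```

```text
cork top (array([ 0.4531, -0.0163,  0.1187]), np.float64(0.0017113107684812328)) [ 0.4524 -0.0138  0.12  ] [ 0.4523 -0.0167  0.12  ]
(array([256.1034, 269.0216]), np.int32(232), array([251, 256,  12,  25])) (array([193.9608, 269.902 ]), np.int32(51), array([190, 267,   9,   7]))
bulb (array([0.3809, 0.2035, 0.1297]), np.float64(0.002179509158359947)) [0.3776 0.2088 0.134 ]
bulbmid top [0.3802 0.2007 0.14  ]
collar [0.38   0.2067 0.11  ]
amber body top shoulder [ 0.4519 -0.0161  0.066 ]
clear body [0.3811 0.1969 0.066 ]
```

Amber sits at about (0.452, -0.015), clear at (0.380, 0.204) and the bowl at (0.440, -0.179). The triangulated heights (cork top 0.119, bulb 0.130) match the given sizes. I'll move towards the amber bottle, high up.

Units first: shifts go in shares of 62.5 mm. So -0.04 m is -0.64, 0.036 m is 0.576.

Call:
nudge_tcp --increments '[[[0.576,-0.64,0,0,0,0],[0.576,-0.64,0,0,0,0],[0.576,-0.64,0,0,0,0],[0.576,-0.64,0,0,0,0],[0.576,-0.64,0,0,0,0],[0.576,-0.64,0,0,0,0]]]' --finger_gap 0.06 --grip_force 30

```text
time_s: 0.85
position: [0.3171, -0.3058, 0.2482]
orientation: [[0.959, 0.285, -0.0], [0.285, -0.959, 0.0], [-0.0, -0.0, -1.0]]
ft_force: [1.6, -0.2, 0.4]
width: 0.06
gripper_force: 0.0
```

```bash
python3 -c "
from station import bot;print(bot.get_state()['q'])"
```

```text
[ 0.98652544  0.22921059 -0.34295044  1.95407836  0.09249257  0.97332847
 -0.68236485]
```

Call:
nudge_tcp --increments '[[[0.56,-0.64,0,0,0,0],[0.56,-0.64,0,0,0,0],[0.56,-0.64,0,0,0,0],[0.56,-0.64,0,0,0,0],[0.56,-0.64,0,0,0,0],[0.576,-0.64,0,0,0,0],[0,0,0,0,0,0],[0,0,0,0,0,0]]]'

```text
time_s: 1.85
position: [0.4501, -0.0179, 0.2479]
orientation: [[0.959, 0.285, -0.001], [0.285, -0.959, -0.0], [-0.001, 0.0, -1.0]]
ft_force: [-0.7, -0.2, -0.9]
width: 0.0599
gripper_force: 0.0
```

```bash
python3 - <<'E'
from station import bot
from h import *
s=bot.get_state();p=np.array(s["position"]);R=np.array(s["orientation"]);print(s["q"])
print("tool delta to cork",R.T@(np.array([.452,-.0155,.110])-p),p)
d=bot.snapshot("scene");cv2.imwrite("pics/s1.png",d["frame"][100:340,180:500])
E
```

```text
[ 0.39872123  0.2613743  -0.52877852  1.93060976  0.15677262  0.99101896
 -1.48340708]
tool delta to cork [ 0.00271323 -0.00174705  0.13789283] [ 0.45007627 -0.01789157  0.24789643]
```

Call:
nudge_tcp --increments '[[[0.048,-0.032,0.48,0,0,0],[0,0,0.48,0,0,0],[0,0,0.48,0,0,0],[0,0,0.32,0,0,0],[0,0,0,0,0,0],[0,0,0,0,0,0]]]'

```text
time_s: 2.65
position: [0.4531, -0.0154, 0.139]
orientation: [[0.959, 0.283, 0.001], [0.283, -0.959, -0.0], [0.001, 0.0, -1.0]]
ft_force: [0.6, 0.5, 0.8]
width: 0.0601
gripper_force: 0.0
```

```bash
python3 - <<'E'
from station import bot
from h import *
for n in("scene","top"):
    d=bot.snapshot(n);f=d["frame"]
    c=f[120:300,220:460] if n=="scene" else f[170:305,200:380]
    c=cv2.resize(c,(400,300));out=c if n=="scene" else np.hstack([out,c])
cv2.imwrite("pics/s1.png",out)
E
```

```text
(no output)
```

View pics/s1.png

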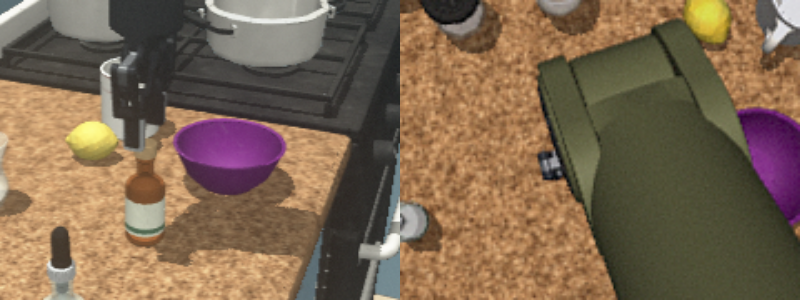

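The scene crop shows the finger pair centred over the cork (crop (140,145)). I'll go down and grip.

Call:
nudge_tcp --increments '[[[0,0,0.24,0,0,0],[0,0,0.224,0,0,0],[0,0,0,0,0,0],[0,0,0,0,0,0]]]'

```text
time_s: 3.25
position: [0.4531, -0.0145, 0.1096]
orientation: [[0.959, 0.285, 0.0], [0.285, -0.959, 0.0], [0.0, 0.0, -1.0]]
ft_force: [-0.3, -0.2, -0.9]
width: 0.0602
gripper_force: 0.0
```

Call:
nudge_tcp --increments '[[[0,0,0,0,0,0],[0,0,0,0,0,0],[0,0,0,0,0,0],[0,0,0,0,0,0],[0,0,0,0,0,0],[0,0,0,0,0,0]]]' --finger_gap 0.015 --grip_force 25

```text
time_s: 4.0
position: [0.4532, -0.0147, 0.1095]
orientation: [[0.959, 0.285, 0.001], [0.285, -0.959, -0.0], [0.001, 0.0, -1.0]]
ft_force: [0.1, -1.8, 5.3]
width: 0.024
gripper_force: 24.6
```

Call:
nudge_tcp --increments '[[[0,0,-0.16,0,0,0],[0,0,-0.32,0,0,0],[0,0,-0.48,0,0,0],[0,0,-0.48,0,0,0],[0,0,0,0,0,0]]]'

```text
time_s: 4.62
position: [0.4539, -0.0143, 0.2014]
orientation: [[0.959, 0.285, 0.004], [0.285, -0.959, -0.0], [0.004, 0.001, -1.0]]
ft_force: [0.6, -0.3, 0.1]
width: 0.0243
gripper_force: 24.6
```

Converted, 0.039 m is 0.624, 0.038 m is 0.608.

Call:
nudge_tcp --increments '[[[-0.24,0.608,0,0,0,0],[-0.24,0.608,0,0,0,0],[-0.24,0.624,0,0,0,0],[-0.24,0.624,0,0,0,0],[0,0,0,0,0,0],[0,0,0,0,0,0]]]'

```text
time_s: 5.38
position: [0.4389, -0.1785, 0.1988]
orientation: [[0.959, 0.285, -0.001], [0.285, -0.959, 0.001], [-0.001, -0.001, -1.0]]
ft_force: [0.2, 0.6, -0.5]
width: 0.024
gripper_force: 24.6
```

```bash
python3 - <<'E'
from station import bot
from h import *
s=bot.get_state();p=np.array(s["position"]);R=np.array(s["orientation"])
print("delta",R.T@(np.array([.440,-.179,.040])-p),s["width"])
d=bot.snapshot("scene");cv2.imwrite("pics/s2.png",cv2.resize(d["frame"][120:300,220:460],(480,360)))
E
```

```text
delta [0.00097321 0.00104035 0.15876057] 0.023963384993075626
```

View pics/s2.png

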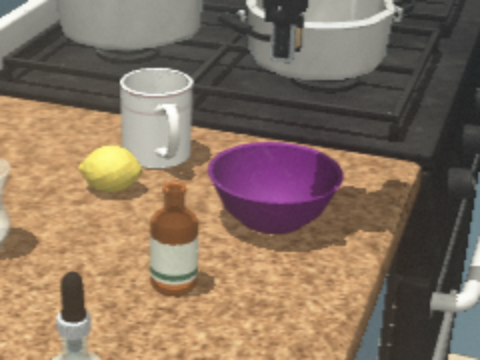

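The picture shows the cork out of the upright amber bottle (open neck at crop (175,190)) and held above the bowl (crop (290,45)). I'll lower it into the bowl and release.

Converted, 0.04 m is 0.64, 0.03 m is 0.48.

Call:
nudge_tcp --increments '[[[0.016,0.016,0.64,0,0,0],[0,0,0.64,0,0,0],[0,0,0.48,0,0,0],[0,0,0.4,0,0,0],[0,0,0.32,0,0,0],[0,0,0,0,0,0],[0,0,0,0,0,0]]]'

```text
time_s: 6.3
position: [0.441, -0.1792, 0.0449]
orientation: [[0.958, 0.286, 0.001], [0.286, -0.958, 0.0], [0.001, 0.0, -1.0]]
ft_force: [0.1, -0.5, -0.2]
width: 0.0244
gripper_force: 24.6
```

Call:
nudge_tcp --increments '[[[0,0,0,0,0,0],[0,0,0,0,0,0],[0,0,0,0,0,0],[0,0,0,0,0,0]]]' --finger_gap 0.042

```text
time_s: 6.8
position: [0.4405, -0.1801, 0.0444]
orientation: [[0.959, 0.285, 0.0], [0.285, -0.959, -0.0], [0.0, 0.0, -1.0]]
ft_force: [-0.5, 0.6, -0.8]
width: 0.0422
gripper_force: 0.0
```

Call:
nudge_tcp --increments '[[[0,0,-0.48,0,0,0],[0,0,-0.64,0,0,0],[0,0,-0.8,0,0,0],[0,0,-0.8,0,0,0],[0,0,-0.48,0,0,0],[0,0,0,0,0,0],[0,0,0,0,0,0]]]'

```text
time_s: 7.68
position: [0.4399, -0.18, 0.2436]
orientation: [[0.959, 0.285, -0.001], [0.285, -0.959, 0.0], [-0.001, -0.0, -1.0]]
ft_force: [-0.8, 0.8, 0.3]
width: 0.0419
gripper_force: 0.0
```

Call:
nudge_tcp --increments '[[[0.096,-0.768,0,0,0,0],[0.096,-0.768,0,0,0,0],[0.096,-0.768,0,0,0,0],[0.096,-0.768,0,0,0,0],[0.112,-0.768,0,0,0,0],[0.112,-0.768,0,0,0,0],[0.112,-0.768,0,0,0,0],[0.112,-0.784,0,0,0,0]]]' --finger_gap 0.055

```text
time_s: 8.68
position: [0.3798, 0.2048, 0.2431]
orientation: [[0.959, 0.284, -0.002], [0.284, -0.959, -0.001], [-0.002, 0.0, -1.0]]
ft_force: [0.8, -0.3, -0.3]
width: 0.0549
gripper_force: 0.0
```

Call:
nudge_tcp --increments '[[[0,0,0,0,0,0],[0,0,0,0,0,0],[0,0,0,0,0,0]]]'

```text
time_s: 9.05
position: [0.3808, 0.2024, 0.2437]
orientation: [[0.959, 0.283, -0.001], [0.283, -0.959, -0.001], [-0.001, 0.001, -1.0]]
ft_force: [-0.3, -0.8, 0.8]
width: 0.0549
gripper_force: 0.0
```

```bash
python3 - <<'E'
from station import bot
from h import *
s=bot.get_state();p=np.array(s["position"]);R=np.array(s["orientation"]);print(s["q"])
print("delta",R.T@(np.array([.380,.204,.134])-p),s["width"])
d=bot.snapshot("scene");np.savez("scene1.npz",**d);t=bot.snapshot("top");np.savez("top1.npz",**t)
c=lambda d,u,v:cv2.resize(d["frame"][v:v+90,u:u+120],(400,300),interpolation=cv2.INTER_NEAREST)
cv2.imwrite("pics/s3.png",np.vstack([np.hstack([c(d,190,230),c(d,280,180)]),np.hstack([c(t,160,220),c(t,270,200)])]))
E
```

```text
[ 0.01464398  0.25700961 -0.707919    1.97755721  0.20071739  0.97799271
 -2.07438389]
delta [-0.00016387 -0.00186119  0.10967888] 0.05489302848333452
```

View pics/s3.png

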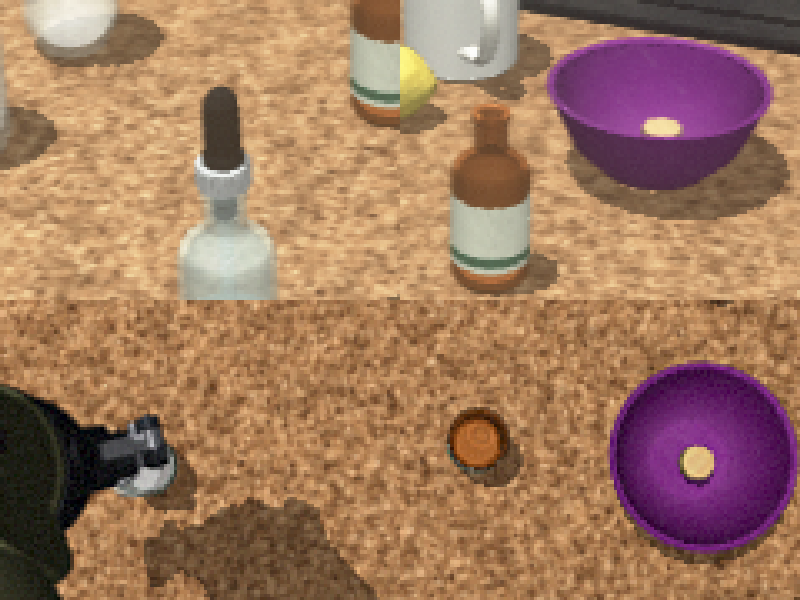

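The cork lies on the bowl floor (lower right crop (698,462)), the amber bottle stands open, and the gripper is over the dropper. I'll descend on the bulb.

Converted, 0.03 m is 0.48, 0.022 m is 0.352.

Call:
nudge_tcp --increments '[[[0,-0.016,0.48,0,0,0],[0,0,0.48,0,0,0],[0,0,0.352,0,0,0],[0,0,0.256,0,0,0],[0,0,0.16,0,0,0],[0,0,0,0,0,0],[0,0,0,0,0,0]]]'

```text
time_s: 10.02
position: [0.3808, 0.2049, 0.1368]
orientation: [[0.959, 0.284, 0.001], [0.284, -0.959, 0.0], [0.001, -0.0, -1.0]]
ft_force: [-0.6, 0.6, 0.7]
width: 0.0551
gripper_force: 0.0
```

```bash
python3 - <<'E'
from station import bot
from h import *
np.set_printoptions(precision=4,suppress=True)
P=[np.array(bot.get_state()["position"])];print(P)
s=dict(np.load("scene1.npz"));t=dict(np.load("top1.npz"))
a,b=(306.8,212.5),(293.5,240.6)
print("rim",tri(s,a,t,b),onplane(s,*a,.104),onplane(t,*b,.104))
d=bot.snapshot("scene")
cv2.imwrite("pics/s4.png",cv2.resize(d["frame"][225:360,180:360],(640,480),interpolation=cv2.INTER_NEAREST))
E
```

```text
[array([0.3808, 0.2049, 0.1368])]
rim (array([ 0.4514, -0.015 ,  0.1043]), np.float64(0.002662103387364713)) [ 0.4529 -0.0148  0.104 ] [ 0.4504 -0.0158  0.104 ]
```

View pics/s4.png

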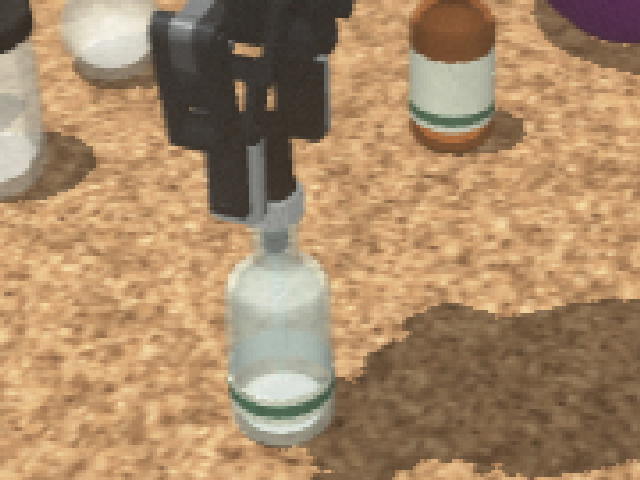

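The crop shows the fingertips just above the collar, with the near finger at crop (235,200) and the collar at (285,205). I'll check numerically that the dropper lies between them.

```bash
python3 - <<'E'
from h import *
s=dict(np.load("scene1.npz"));f=640/180
c=lambda X:((proj(s,X)-[180,225])+.5)*f
p=np.array([.3808,.2045,.1198]);y=np.array([.285,-.959,0]);x=np.array([.959,.285,0])
print("tip centre",c(p),"near pad tip",c(p-y*.0275),"edges",c(p-y*.0275+x*.011),c(p-y*.0275-x*.011))
print("collar @.110",c([.3808,.2045,.110]),"rim",c([.3808,.2045,.104]),"base",c([.3808,.2045,0]))
for dx in(-.004,.004): print(dx,c(np.array([.3808,.2045,0])+dx*x))
E
```

```text
tip centre [274.6905777  180.62965079] near pad tip [245.08288692 219.29956822] edges [219.12199155 213.263746  ] [271.32796147 225.40146116]
collar @.110 [275.5975805  201.12340281] rim [276.14743386 213.54735375] base [285.06605012 415.06372103]
-0.004 [293.70607097 417.40569969]
0.004 [276.45679724 412.73008239]
```

The predictions agree to within about 2 mm, so I'll grip the bulb and lift. The tip must clear the 0.104 rim, which means a lift of over 84 mm.

Call:
nudge_tcp --increments '[[[0,0,0,0,0,0],[0,0,0,0,0,0],[0,0,0,0,0,0],[0,0,0,0,0,0],[0,0,0,0,0,0],[0,0,0,0,0,0],[0,0,0,0,0,0]]]' --finger_gap 0.008 --grip_force 60

```text
time_s: 10.95
position: [0.3807, 0.2048, 0.1365]
orientation: [[0.959, 0.285, 0.001], [0.285, -0.959, -0.0], [0.001, 0.0, -1.0]]
ft_force: [-0.3, -1.3, 6.2]
width: 0.0148
gripper_force: 58.4
```

Call:
nudge_tcp --increments '[[[0,0,-0.16,0,0,0],[0,0,-0.32,0,0,0],[0,0,-0.4,0,0,0],[0,0,-0.4,0,0,0],[0,0,-0.4,0,0,0],[0,0,-0.32,0,0,0],[0,0,0,0,0,0]]]'

```text
time_s: 11.82
position: [0.3808, 0.2054, 0.2626]
orientation: [[0.959, 0.285, 0.002], [0.285, -0.959, 0.001], [0.003, -0.001, -1.0]]
ft_force: [-0.0, 0.6, -0.1]
width: 0.0144
gripper_force: 58.5
```

Call:
nudge_tcp --increments '[[[0.016,0.608,0,0,0,0],[0.016,0.624,0,0,0,0],[0.016,0.624,0,0,0,0],[0.016,0.624,0,0,0,0],[0.016,0.624,0,0,0,0],[0.016,0.592,0,0,0,0],[0,0,0,0,0,0],[0,0,0,0,0,0]]]'

```text
time_s: 12.82
position: [0.4514, -0.0143, 0.2607]
orientation: [[0.958, 0.285, -0.001], [0.285, -0.958, 0.001], [-0.001, -0.001, -1.0]]
ft_force: [0.2, -0.6, 0.4]
width: 0.0147
gripper_force: 58.6
```

```bash
python3 - <<'E'
from station import bot
from h import *
s=bot.get_state();p=np.array(s["position"]);R=np.array(s["orientation"])
d=bot.snapshot("scene");t=bot.snapshot("top");np.savez("scene2.npz",**d);np.savez("top2.npz",**t)
print(R.T@(np.array([.4525,-.0148,.104])-p))
cr=lambda d,u,v:cv2.resize(d["frame"][v:v+120,u:u+80],(400,600),interpolation=cv2.INTER_NEAREST)
cv2.imwrite("pics/s5.png",np.hstack([cr(d,265,120),cr(d,215,230)]))
f=5
for k in(.032,.032+15.5e-3,.032+.084): print(k,(proj(d,p-[0,0,k])-[265,120]+.5)*f)
print("rim",(proj(d,[.4525,-.0148,.104])-[265,120]+.5)*f)
E
```

```text
[0.00103942 0.00101459 0.15667236]
0.032 [216.93904974 137.29782747]
0.0475 [216.55838544 180.58942226]
0.116 [214.94726386 363.81654107]
rim [212.48030442 465.32979498]
```

View pics/s5.png

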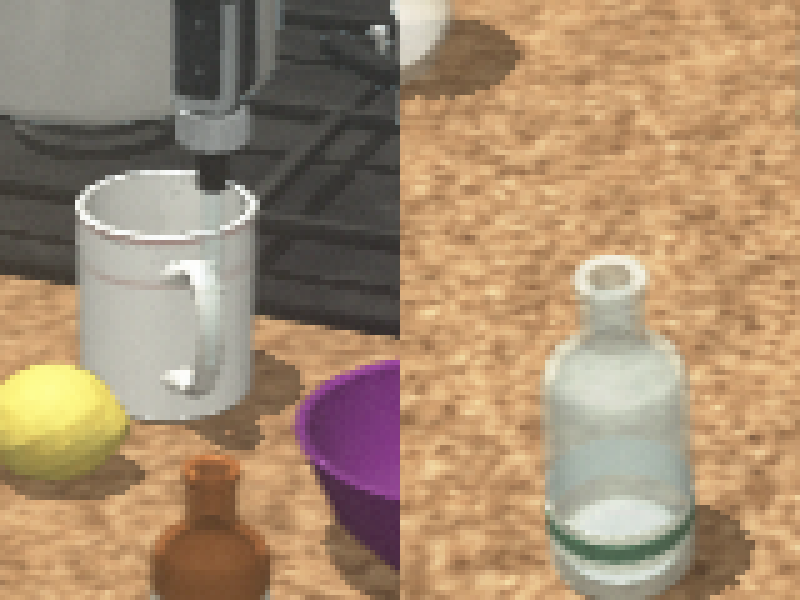

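The dropper hangs vertically: its axis is at crop u≈212 and the amber rim at u≈211, so they are aligned within about 0.6 mm. The empty clear bottle stands upright. I'll lower it with force checks.

Call:
nudge_tcp --increments '[[[-0.0048,0.0128,0.16,0,0,0],[0,0,0.24,0,0,0],[0,0,0.16,0,0,0],[0,0,0,0,0,0],[0,0,0,0,0,0],[0,0,0,0,0,0]]]'

```text
time_s: 13.68
position: [0.4522, -0.0157, 0.2267]
orientation: [[0.959, 0.285, 0.001], [0.285, -0.959, -0.0], [0.001, 0.0, -1.0]]
ft_force: [0.0, -0.3, -0.5]
width: 0.0151
gripper_force: 58.6
```

```bash
python3 - <<'E'
from station import bot
from h import *
P=[];
for i in range(4):
    d=bot.snapshot("scene");P.append(bot.get_state()["position"])
p=np.mean(P,0);print(p,"tool y",.285*p[0]-.959*p[1])
cv2.imwrite("pics/s6.png",cv2.resize(d["frame"][150:270,260:360],(500,600),interpolation=cv2.INTER_NEAREST))
E
```

```text
[ 0.45205469 -0.01576227  0.22658711] tool y 0.1439516025889759
```

View pics/s6.png

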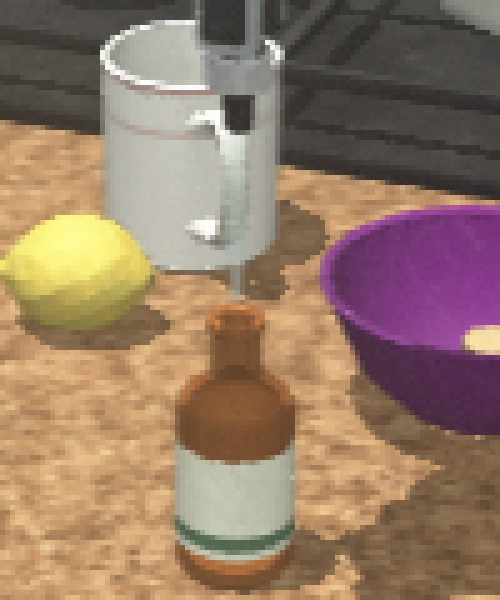

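The tip, at crop (236,300), is directly over the mouth at (237,315). I'll lower it to just above the point where the bung binds.

Call:
nudge_tcp --increments '[[[0,0,0.16,0,0,0],[0,0,0.16,0,0,0],[0,0,0.16,0,0,0],[0,0,0,0,0,0],[0,0,0,0,0,0]]]'

```text
time_s: 14.5
position: [0.452, -0.0157, 0.1963]
orientation: [[0.959, 0.285, -0.0], [0.285, -0.959, 0.0], [-0.0, -0.0, -1.0]]
ft_force: [0.5, 0.5, -0.6]
width: 0.0144
gripper_force: 58.6
```

Call:
nudge_tcp --increments '[[[0,0,0.16,0,0,0],[0,0,0.16,0,0,0],[0,0,0.16,0,0,0],[0,0,0.16,0,0,0],[0,0,0.096,0,0,0],[0,0,0,0,0,0],[0,0,0,0,0,0]]]'

```text
time_s: 15.38
position: [0.4521, -0.0157, 0.1505]
orientation: [[0.959, 0.285, 0.0], [0.285, -0.959, 0.0], [0.0, 0.0, -1.0]]
ft_force: [-0.5, 0.2, 0.3]
width: 0.0146
gripper_force: 58.6
```

Converted, 0.003 m is 0.048.

Call:
nudge_tcp --increments '[[[0,0,0.048,0,0,0],[0,0,0.048,0,0,0],[0,0,0.048,0,0,0],[0,0,0,0,0,0],[0,0,0,0,0,0]]]'

```text
time_s: 16.0
position: [0.4517, -0.0157, 0.1412]
orientation: [[0.959, 0.285, -0.0], [0.285, -0.959, 0.0], [-0.0, -0.0, -1.0]]
ft_force: [0.0, -0.4, -2.5]
width: 0.0151
gripper_force: 58.5
```

Call:
nudge_tcp --increments '[[[0,0,0.016,0,0,0],[0,0,0.016,0,0,0],[0,0,0,0,0,0],[0,0,0,0,0,0]]]'

```text
time_s: 16.5
position: [0.4521, -0.0158, 0.1395]
orientation: [[0.959, 0.285, 0.001], [0.285, -0.959, -0.0], [0.001, 0.0, -1.0]]
ft_force: [-0.1, -1.9, 5.3]
width: 0.0151
gripper_force: 58.6
```

Call:
nudge_tcp --increments '[[[0,0,0.016,0,0,0],[0,0,0,0,0,0],[0,0,0,0,0,0]]]'

```text
time_s: 16.88
position: [0.4522, -0.0159, 0.1386]
orientation: [[0.959, 0.285, 0.001], [0.285, -0.959, -0.0], [0.001, 0.0, -1.0]]
ft_force: [0.4, -1.6, 6.1]
width: 0.0148
gripper_force: 59.0
```

Converted, 0.001 m is 0.016.

Call:
nudge_tcp --increments '[[[0,0,0.016,0,0,0],[0,0,0,0,0,0],[0,0,0,0,0,0]]]'

```text
time_s: 17.25
position: [0.4523, -0.0159, 0.1378]
orientation: [[0.959, 0.285, 0.001], [0.285, -0.959, -0.0], [0.001, 0.001, -1.0]]
ft_force: [-1.1, -2.4, 9.8]
width: 0.0149
gripper_force: 59.4
```

Call:
nudge_tcp --increments '[[[0,0,0.016,0,0,0],[0,0,0,0,0,0],[0,0,0,0,0,0]]]'

```text
time_s: 17.62
position: [0.4524, -0.0159, 0.1371]
orientation: [[0.959, 0.285, 0.002], [0.285, -0.959, -0.001], [0.001, 0.001, -1.0]]
ft_force: [-1.8, -1.6, 13.9]
width: 0.0146
gripper_force: 59.8
```

Call:
nudge_tcp --increments '[[[0,0,0.016,0,0,0],[0,0,0,0,0,0],[0,0,0,0,0,0]]]'

```text
time_s: 18.0
position: [0.4525, -0.0159, 0.1364]
orientation: [[0.959, 0.285, 0.002], [0.285, -0.959, -0.001], [0.002, 0.001, -1.0]]
ft_force: [-2.4, -2.5, 16.6]
width: 0.0149
gripper_force: 60.2
```

Call:
nudge_tcp --increments '[[[0,0,0.016,0,0,0],[0,0,0,0,0,0],[0,0,0,0,0,0]]]'

```text
time_s: 18.38
position: [0.453, -0.0158, 0.1362]
orientation: [[0.959, 0.285, 0.003], [0.285, -0.959, -0.001], [0.003, 0.002, -1.0]]
ft_force: [-4.2, -2.0, 26.5]
width: 0.0148
gripper_force: 61.6
```

Call:
nudge_tcp --increments '[[[0,0,0.016,0,0,0],[0,0,0,0,0,0],[0,0,0,0,0,0]]]'

```text
time_s: 18.75
position: [0.4534, -0.0157, 0.136]
orientation: [[0.959, 0.285, 0.005], [0.285, -0.959, -0.002], [0.004, 0.003, -1.0]]
ft_force: [-6.4, -1.7, 36.2]
width: 0.0145
gripper_force: 62.8
```

The stiffness jumped at TCP 0.136, which is the expected seating height, so the collar is home. I'll take the load off, release and retreat straight up.

Call:
nudge_tcp --increments '[[[0,0,-0.032,0,0,0],[0,0,-0.024,0,0,0],[0,0,0,0,0,0]]]'

```text
time_s: 19.12
position: [0.4514, -0.0156, 0.1363]
orientation: [[0.959, 0.285, -0.001], [0.285, -0.959, 0.0], [-0.001, -0.001, -1.0]]
ft_force: [-0.6, -0.2, -0.7]
width: 0.0148
gripper_force: 58.5
```

Call:
nudge_tcp --increments '[[[0,0,0,0,0,0],[0,0,0,0,0,0],[0,0,0,0,0,0],[0,0,0,0,0,0]]]' --finger_gap 0.05

```text
time_s: 19.62
position: [0.4519, -0.0157, 0.1368]
orientation: [[0.959, 0.285, 0.0], [0.285, -0.959, 0.0], [0.0, -0.0, -1.0]]
ft_force: [0.0, 0.2, 0.1]
width: 0.0499
gripper_force: 0.0
```

Call:
nudge_tcp --increments '[[[0,0,-0.32,0,0,0],[0,0,-0.64,0,0,0],[0,0,-0.64,0,0,0],[0,0.64,-0.48,0,0,0],[-0.32,0.8,0,0,0,0],[-0.32,0.8,0,0,0,0],[0,0.8,0,0,0,0],[0,0,0,0,0,0]]]'

```text
time_s: 20.62
position: [0.4674, -0.2136, 0.2661]
orientation: [[0.96, 0.279, -0.0], [0.279, -0.96, -0.001], [-0.001, 0.001, -1.0]]
ft_force: [-0.2, 0.4, -0.3]
width: 0.05
gripper_force: 0.0
```

Call:
nudge_tcp --increments '[[[0,0.64,0,0,0,0],[0,0.64,0,0,0,0],[0,0,0,0,0,0],[0,0,0,0,0,0]]]'

```text
time_s: 21.12
position: [0.4905, -0.2843, 0.2666]
orientation: [[0.958, 0.286, -0.0], [0.286, -0.958, 0.001], [0.0, -0.001, -1.0]]
ft_force: [-0.3, 0.1, 0.7]
width: 0.0502
gripper_force: 0.0
```

```bash
python3 - <<'E'
from station import bot
from h import *
d=bot.snapshot("scene");t=bot.snapshot("top")
c=lambda d,u,v,k=1:cv2.resize(d["frame"][v:v+75*k,u:u+100*k],(400,300),interpolation=cv2.INTER_NEAREST)
cv2.imwrite("pics/s7.png",np.vstack([np.hstack([c(d,260,195),c(d,140,170,2)]),np.hstack([c(t,240,210),c(t,180,140,2)])]))
E
```

```text
(no output)
```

View pics/s7.png

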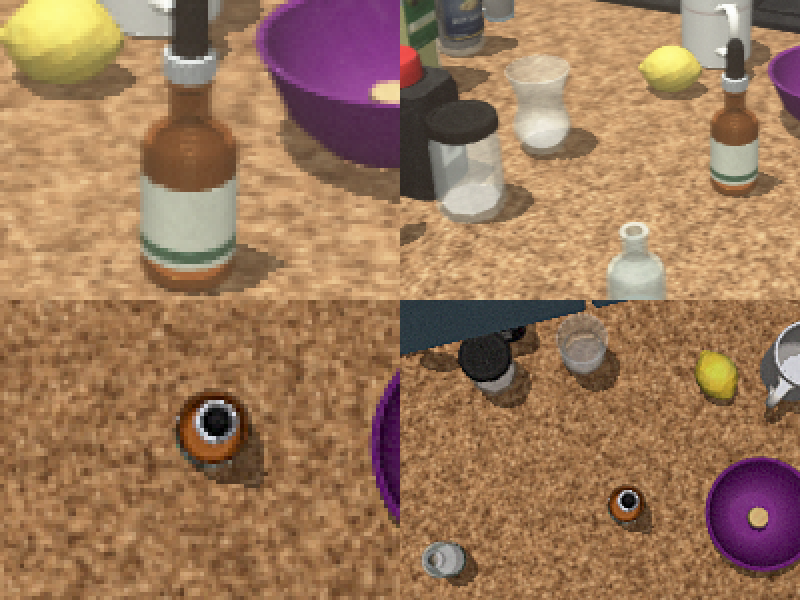

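The collar sits flush on the amber rim (crop (190,68)), the cork is in the bowl, both bottles are upright and the bystanders have not moved. I'll hand it in.

```bash
python3 -c "
from station import bot;print(bot.job_done())"
```

```text
the job is handed in; nothing more can be done
None
```

The job is handed in at about 21 s of the 64 s: the cork is in the bowl, the dropper is seated on the amber bottle's rim, both bottles stand upright and nothing else was disturbed; the final push peaked at 36 N, above the 20 to 25 N you suggested.

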